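# Fetch the check weight from behind the sample jars

## Task

The brass check weight for the balance is boxed in behind the two sample jars in the small open-fronted bay. Stand both jars upright on the black rubber mat, then stand the weight in the middle of the balance's round pan, and only after that put each jar back upright in the bay where it stood. Leave everything else on the bench alone.

Things in the scene. Friction and masses are not known exactly. Their poses are not given: they have to be found in the camera images.
- jar_large: The larger screw-cap sample jar (blue cap): round, upright, 64 mm across, 85 mm tall, 0.2 kg. Origin at the centre of its underside, z up. It stands in the bay on one of the two ring marks (left or right varies); its starting place is where it must return. Gripped near its top with the fingers closing along the bay's x, it clears weight and walls.
- jar_small: The smaller screw-cap sample jar (black cap): round, upright, 56 mm across, 70 mm tall, 0.16 kg. Origin at the centre of its underside, z up. It stands on the bay's other ring mark; its starting place is where it must return. Gripped near its top with the fingers closing along the bay's x, it clears weight and walls.
- weight: Brass check weight with a knob on top: solid round body 30 mm across, 42 mm tall to the top of the knob, 0.2 kg. It can be gripped at any height as a 30 mm cylinder. Origin at the centre of its underside, z up. It starts in the bay between the jars and the back wall, 3 to 15 mm from each; with the jars gone it can be gripped along the bay's y.
- sample_bay: Fixed tray on the bench, open at the front (its -x side) and on top: 110 mm deep (x), 160 mm wide (y) outside, white floor 4 mm thick, walls 4 mm thick, side walls 28 mm and back wall (+x) 45 mm high above the bench. Origin at the centre of its underside; yaw varies. Ring marks for the jars are at x = -15 mm, y = +37 and -37 mm; the weight starts near x = +25 mm, y = 0.
- rubber_mat: Fixed black rubber mat lying on the bench, the side area for the jars: 85 mm (x) by 150 mm (y), 3 mm thick. Origin at the centre of its underside. Both jars fit on it side by side along its y, for instance at y = +36 and -36 mm.
- balance: Fixed white bench balance: housing 105 mm (x) by 130 mm (y), top of the housing 31 mm above the bench, with a round steel pan. Origin at the centre of its underside, display on its -x side. A heating cabinet 0.48 m high stands close behind: front face at world x = 0.57, right side at world y = -0.11; carry things from the bay round in front of that corner.
- pan (a point): Centre of the top face of the balance's round steel pan: 84 mm across, top 40 mm above the bench, flat, without a rim. Axes as those of the balance.
- lesser_weight: A smaller brass check weight, 24 mm across and 34 mm tall, standing alone on the bench to the right of the bay: not needed, leave it. Origin at the centre of its underside.
- tin: Round white metal tin with lid, 68 mm across, 38 mm tall, standing on the bench behind the bay: leave it. Origin at the centre of its underside.

How it is judged:
By the outcome, as a careful person would: the job done as asked, in the order asked, and still so for the second after the job is handed in, with the robot touching nothing.
It also fails if it takes over 144 s, if anything falls off the work surface, if the arm or the gripper's body presses on something with over 40 N, if the wrist force passes 120 N, or if a joint passes its speed limit or range.

## Robot

A 6-joint arm with a two-finger parallel gripper is mounted at the origin on a cart in front of the work surface, level with it; the furniture and walls round the work are solid. World frame = base frame: x ahead of the robot, y to its left, z up, the work surface at z = 0. Lengths are in m, angles in rad, forces in N, time in s.
With the tool pointing down it reaches from about 0.275 to 1 m from the base axis. Payload 8.4 kg.
Tool frame: the origin (TCP) lies at the very end of the fingers, on their centre line; the grasp point (between the pads) lies 19 mm behind it; z points along the fingers, y is the direction in which the jaws open and shut (so a half turn about z gives the same grasp; the last joint's range is limited). The gripper opens to 85 mm and grips with 20 to 120 N. Pads are 22 mm wide; open, the fingers measure 114 mm over their backs; the gripper's body (76 mm by 85 mm) begins 54 mm behind the grasp point. The pads swing forward as they close: fully open they stand 13 mm farther back than shut.
Start: joints at [1.242, 0.353, 1.633, -0, 1.155, -0.002], TCP at [0.201, 0.592, 0.231] pointing down, gripper open.
Joint ranges: [-2.63, 2.63], [-0.92, 2.1], [0.06, 2.66], [-1.3, 4.44], [0, 2.69], [-3.02, 3.02]. Speed limits (rad/s): [2.22, 2.22, 2.79, 3.14, 3.14, 3.14].

## Interface

Orientations are given as a 3x3 rotation matrix whose columns are the frame's x, y, z axes.
In Python, from bench import robot, fingers, planner, telemetry, capture, ticket gives the robot as it stands. Calls block until the motion is done:
- robot.move_ptp(position, orientation): joint-space move of the TCP to a pose.
- robot.servo_line(position, orientation=None, v=0.15): straight line of the TCP; orientation=None keeps the orientation; v is the mean speed in m/s.
- robot.set_joints(angles): joint-space move.
- fingers.ungrasp() and fingers.grab(): open the fingers fully, or close them until they stop; the grip force is fixed at half the most.
- robot.hold(seconds).
- planner.solve_ik(position, orientation): joint angles nearest the present ones, or None.
- telemetry.sense(): the state.
- capture(name): name is "side" or "top" or "wrist"; returns a dict with "image" (420x560x3 uint8, red, green, blue), "intrinsics" (3x3 intrinsics, pixels), "xyz" and "orientation" of the camera in the world. Camera axes: x right, y down, z forward; pixel columns grow to the right and rows downward; lengths in m; the calibration is good to about 2 mm. The wrist camera is an equidistant fisheye: a pixel r from the principal point sees the ray r / f radians off the axis. A picture is of the moment at which its call begins. There is no depth.
A pose or a line that the arm cannot do raises robot.IKError and nothing moves.
- ticket.job_done(): hands the job in, once; it reports no verdict.
The state is a dict: "clock": time; "joint_positions": joint angles; "qd": joint speeds; "joint_efforts": joint torques, N m; "eef_pos": TCP position; "eef_rot": TCP orientation; "force": force on the tool from outside, world axes, zero at the start; "torque": the same for the moment, N m; "width": finger opening in m.
Only numpy, scipy, OpenCV 4.12 (cv2) and the standard library are available. Lean on these libraries where they do the work, as an engineer would, in place of code of your own. Each camera call takes 0.05 s, during which the arm holds its last target.

## Working session

There is one attempt and no reset: what is moved stays moved. The work goes in short steps, each a Python script; the robot and the scene stay as the last script left them, time stands still between calls to the robot, and variables do not carry over. Pictures are saved under pics/ and viewed, and the job is handed in when it is done.

```bash
ls; mkdir -p pics; python3 - <<'E'
from bench import robot, fingers, planner, telemetry, capture, ticket
import cv2, numpy as np
for n in ("top","side","wrist"):
    c=capture(n); cv2.imwrite(f"pics/{n}0.png",c["image"][:,:,::-1]); print(n,c["intrinsics"],c["xyz"],c["orientation"])
s=telemetry.sense();print(s)
E
```

```text
pics
top [[483.1590037    0.         278.66446229]
 [  0.         483.1590037  211.34218712]
 [  0.           0.           1.        ]] [ 0.42344299 -0.15207698  1.26538867] [[ 0.01294911 -0.98798645  0.15399707]
 [-0.99961682 -0.01655894 -0.02218134]
 [ 0.02446489 -0.15365084 -0.9878223 ]]
side [[475.81020404   0.         277.82095167]
 [  0.         475.81020404 212.19882474]
 [  0.           0.           1.        ]] [ 0.6170152  -1.23056817  0.80417023] [[ 0.99978575  0.01922868 -0.00766197]
 [ 0.017496   -0.58725118  0.80921564]
 [ 0.01106064 -0.80917632 -0.58746179]]
wrist [[325.1922621    0.         278.29954628]
 [  0.         325.1922621  216.12716263]
 [  0.           0.           1.        ]] [0.12231343 0.61816178 0.37430752] [[ 3.20510320e-01  8.96854915e-01  3.04835032e-01]
 [ 9.47244631e-01 -3.03167088e-01 -1.04006377e-01]
 [-8.62681810e-04  3.22088465e-01 -9.46709183e-01]]
{'clock': 0.15, 'joint_positions': array([ 1.24159922e+00,  3.53545352e-01,  1.63391219e+00, -2.20989919e-05,
        1.15520162e+00, -2.37037718e-03]), 'qd': array([ 0.00120154, -0.00220394, -0.00333304, -0.00072034, -0.00038379,
        0.00203557]), 'joint_efforts': array([-9.00269824e-04, -6.05635715e+01, -3.42338884e+01, -1.70054886e-04,
        6.31756309e-03,  2.23305982e-06]), 'eef_pos': array([0.20052938, 0.59160012, 0.23072085]), 'eef_rot': array([[-9.47068725e-01,  3.21030721e-01, -3.25654491e-04],
       [ 3.21030885e-01,  9.47068181e-01, -1.01578200e-03],
       [-1.76802200e-05, -1.06656051e-03, -9.99999431e-01]]), 'force': array([-1.78690636, -0.24824246, -0.43882049]), 'torque': array([0.00665578, 0.00208365, 0.00186903]), 'width': 0.08566723644960596}
```

View pics/top0.png

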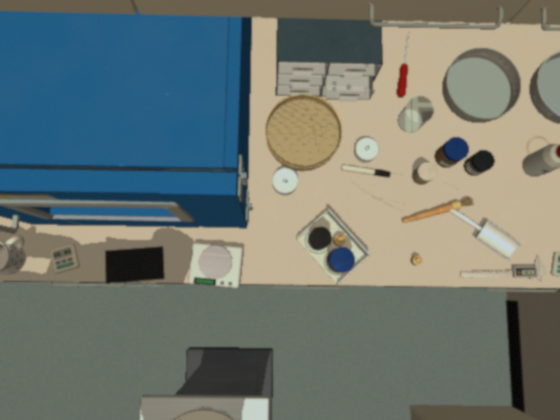

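View pics/side0.png

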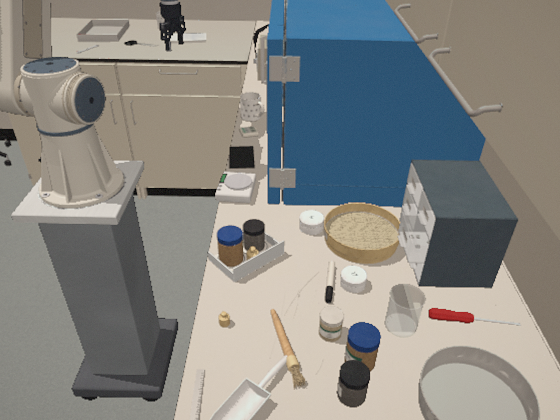

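View pics/wrist0.png

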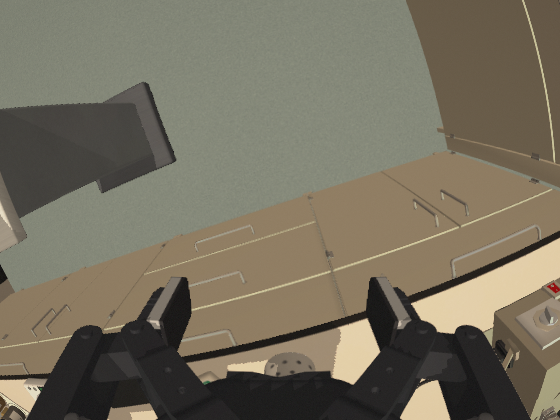

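The top view shows the bay at about (332,243), yawed roughly -45°. Inside it are the black jar (319,238), blue jar (341,260) and weight (341,238). The balance pan is at (215,262) and the mat at (135,264). The side view agrees, with decoy jars farther right. Next I'll compute rough positions.

```bash
cat > h.py <<'E'
from bench import robot, fingers, planner, telemetry, capture, ticket
import cv2, numpy as np
def ray(c,u,v,fish):
    K=c["intrinsics"]; a=(u-K[0,2])/K[0,0]; b=(v-K[1,2])/K[1,1]
    if fish:
        r=np.hypot(a,b); s=np.sinc(r/np.pi); d=np.array([a*s,b*s,np.cos(r)])
    else: d=np.array([a,b,1.])
    return c["orientation"]@d
def cast(c,u,v,z,fish=False):
    d=ray(c,u,v,fish); o=np.array(c["xyz"]); return o+d*(z-o[2])/d[2]
def proj(c,p,fish=True):
    K=c["intrinsics"]; q=c["orientation"].T@(np.asarray(p)-c["xyz"])
    if fish:
        h=np.hypot(q[0],q[1]); t=np.arctan2(h,q[2]); a,b=q[0]/h*t,q[1]/h*t
    else: a,b=q[0]/q[2],q[1]/q[2]
    return np.array([K[0,0]*a+K[0,2],K[1,1]*b+K[1,2]])
def R(phi): # tool down, tool y (jaw axis) at world angle phi
    y=np.array([np.cos(phi),np.sin(phi),0]); z=np.array([0,0,-1.]); return np.stack([np.cross(y,z),y,z],1)
def snap(name,fn):
    c=capture(name); cv2.imwrite(f"pics/{fn}.png",c["image"][:,:,::-1]); return c
E
python3 - <<'E'
from h import *
c=capture("top")
for n,u,v,z in [("small",319,238,.074),("large",341,260,.089),("weight",341,238,.046),("bayTL",299,240,.028),("bayT",331,208,.028),("bayR",367,251,.045),("pan",215,262,.04),("mat",135,264,.003),("lesser",416,259,.03),("tin",285,181,.038)]:
    print(n,cast(c,u,v,z).round(3))
E
```

```text
small [ 0.544 -0.28   0.074]
large [ 0.49  -0.332  0.089]
weight [ 0.548 -0.339  0.046]
bayTL [ 0.543 -0.233  0.028]
bayT [ 0.627 -0.316  0.028]
bayR [ 0.516 -0.405  0.045]
pan [ 0.483 -0.021  0.04 ]
mat [0.476 0.189 0.003]
lesser [ 0.498 -0.534  0.03 ]
tin [ 0.695 -0.195  0.038]
```

```bash
python3 - <<'E'
from h import *
robot.move_ptp([.33,.3,.3],R(.74))
robot.move_ptp([.42,.13,.30],R(0)); print(telemetry.sense()["joint_positions"].round(2))
c=snap("wrist","w1")
for n,p in dict(pan=[.483,-.021,.04],mat=[.476,.189,.003]).items(): print(n,proj(c,p))
robot.move_ptp([.42,-.13,.30],R(-.4))
robot.move_ptp([.50,-.30,.30],R(-.78)); print(telemetry.sense()["joint_positions"].round(2))
c=snap("wrist","w2")
for n,p in dict(s=[.544,-.28,.074],l=[.49,-.332,.089],w=[.548,-.339,.046]).items(): print(n,proj(c,p))
c=snap("top","t2")
print(telemetry.sense()["clock"])
E
```

```text
[ 0.3  -0.01  1.92  0.    1.23  0.3 ]
pan [321.76202884 280.87476663]
mat [319.82986207 128.62565939]
[-0.54  0.23  1.65  0.    1.27  0.24]
s [294.58105249 143.9002593 ]
l [292.65348947 210.82654667]
w [328.44801659 173.22971419]
4.175
```

View pics/w1.png

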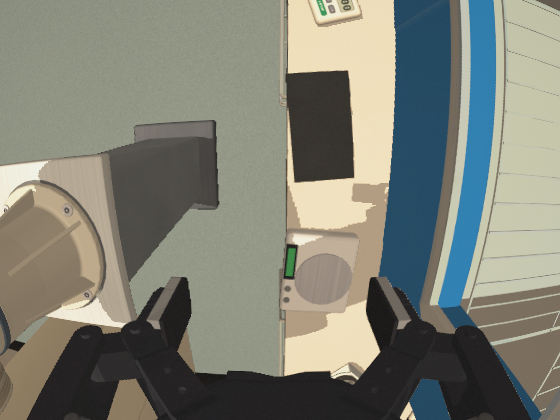

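View pics/w2.png

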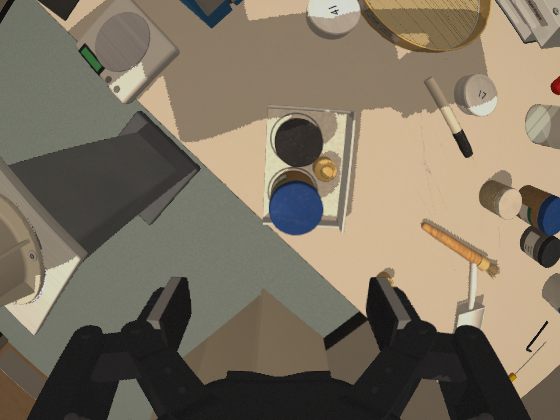

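w1 shows the mat with corners near (287,73), (348,71), (354,178) and (294,182), and the pan near (323,279). w2 shows the black cap at (299,140), the blue cap at (296,208) and the weight at (325,170). I'll measure these more precisely.

```bash
cat > m.py <<'E'
from h import *
E
python3 - <<'E'
from h import *
import pickle
c=capture("wrist")
im=c["image"].copy(); cv2.imwrite("pics/z2.png",cv2.resize(im[90:245,240:380,::-1],None,fx=4,fy=4,interpolation=cv2.INTER_CUBIC)[:600])
pickle.dump(c,open("c2.pkl","wb"))
hsv=cv2.cvtColor(im,cv2.COLOR_RGB2HSV)
def blob(m,near):
    n,l,st,ce=cv2.connectedComponentsWithStats(m.astype(np.uint8))
    k=min((i for i in range(1,n) if st[i,4]>60),key=lambda i:np.hypot(*(ce[i]-near)))
    return (l==k),st[k],ce[k]
print([im[int(v),int(u)] for u,v in [(299,140),(296,208),(325,170)]])
for nm,m,near,z in [("small",im.max(2)<75,(299,140),.074),("large",(hsv[...,0]>100)&(hsv[...,0]<130)&(hsv[...,1]>120),(296,208),.089)]:
    b,st,ce=blob(m,near); cs,_=cv2.findContours(b.astype(np.uint8),0,2)
    p=max(cs,key=cv2.contourArea)[:,0].astype(float)
    P=np.array([cast(c,u,v,z,True)[:2] for u,v in p]); (x,y),r=cv2.minEnclosingCircle(P.astype(np.float32))
    print(nm,st,ce,x,y,r,cast(c,*ce,z,True))
E
```

```text
[array([50, 46, 40], dtype=uint8), array([ 44,  68, 111], dtype=uint8), array([218, 178, 100], dtype=uint8)]
small [ 275  119   48   49 1826] [298.15388828 142.34118291] 0.5478823781013489 -0.28170084953308105 0.028435930609703064 [ 0.54829083 -0.28139845  0.074     ]
large [ 269  181   53   54 2213] [295.29643019 207.4460009 ] 0.49481430649757385 -0.33203306794166565 0.032120440155267715 [ 0.4950129  -0.33116187  0.089     ]
```

View pics/z2.png

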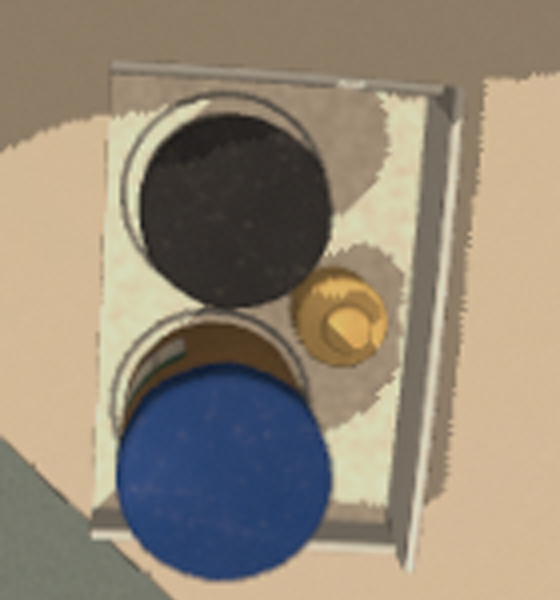

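```bash
python3 - <<'E'
from h import *
import pickle
c=pickle.load(open("c2.pkl","rb"))
a=cast(c,240+457/4,90+88/4,.045,True);b=cast(c,240+410/4,90+568/4,.045,True)
d=a-b;print(a,b,np.linalg.norm(d),np.degrees(np.arctan2(d[1],d[0])))
s=np.array([.5479,-.2817]);l=np.array([.4948,-.332]);print(np.degrees(np.arctan2(*(s-l)[::-1])))
yw=np.radians(np.degrees(np.arctan2(d[1],d[0]))-90);X=np.array([np.cos(yw),np.sin(yw)]);Y=np.array([-X[1],X[0]])
o=(a+b)[:2]/2-.055*X;print("bay",o,np.degrees(yw))
for n,p in [("s",s),("l",l),("w",cast(c,240+350/4,90+327/4,.046,True)[:2])]: print(n,p,(p-o)@X,(p-o)@Y)
# mat and pan from w1
im=cv2.imread("pics/w1.png"); m=(im.max(2)<60).astype(np.uint8)
n,lb,st,ce=cv2.connectedComponentsWithStats(m);k=lb[128,320];print("mat px",st[k],ce[k])
E
python3 - <<'E'
import cv2
im=cv2.imread("pics/w1.png");cv2.imwrite("pics/z1.png",cv2.resize(im[225:325,270:370],None,fx=5.5,fy=5.5,interpolation=cv2.INTER_CUBIC))
E
```

```text
[ 0.62436651 -0.3047913   0.045     ] [ 0.50879214 -0.41170756  0.045     ] 0.15744371403572044 42.77148845889903
43.448849260251976
bay [ 0.52923014 -0.31787569] -47.22851154110097
s [ 0.5479 -0.2817] -0.013877160751597922 0.03827099272251804
l [ 0.4948 -0.332 ] -0.013012487497158139 -0.03486553946327172
w [ 0.54859541 -0.33675045] 0.02700584590044583 0.0013980275387262704
mat px [ 286   71   68  110 6479] [320.21284149 124.87173947]
```

View pics/z1.png

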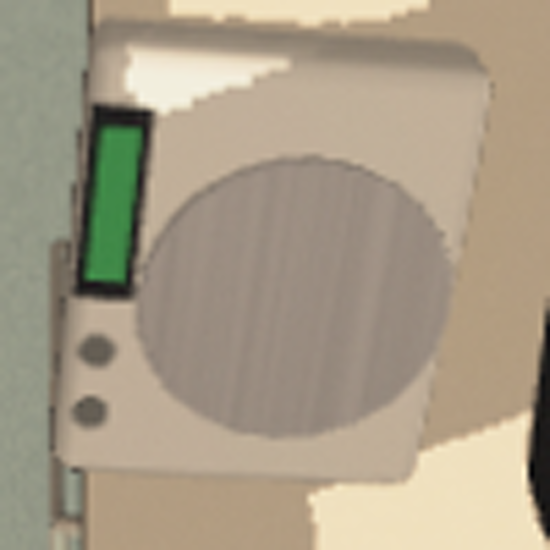

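Bay yaw is about -47° and the jars sit within 2 mm of their ring marks, so the measurements are consistent. The pan in z1 spans columns 136-452 and rows 155-437. Now the mat and pan positions, using the w1 camera pose rebuilt from the current hand-eye offset.

```bash
cat >> h.py <<'E'
def campose(p,Rt):
    s=telemetry.sense(); c=capture("wrist"); q=s["eef_rot"].T@(c["xyz"]-s["eef_pos"]); o=s["eef_rot"].T@c["orientation"]
    return dict(intrinsics=c["intrinsics"],xyz=np.asarray(p)+Rt@q,orientation=Rt@o)
E
python3 - <<'E'
from h import *
c=campose([.42,.13,.30],R(0))
im=cv2.imread("pics/w1.png"); m=(im.max(2)<60).astype(np.uint8)
n,lb,st,ce=cv2.connectedComponentsWithStats(m);k=lb[128,320]
cs,_=cv2.findContours((lb==k).astype(np.uint8),0,2);p=max(cs,key=cv2.contourArea)[:,0].astype(float)
P=np.array([cast(c,u,v,.003,True)[:2] for u,v in p]);print("mat",cv2.minAreaRect((P*1000).astype(np.float32)))
E=[cast(c,270+u/5.5,225+v/5.5,.04,True)[:2] for u,v in [(136,290),(452,265),(310,155),(283,437),(210,400),(200,195),(400,185),(405,390)]]
E=np.array(E);A=np.c_[2*E,np.ones(8)];x=np.linalg.lstsq(A,(E**2).sum(1),rcond=None)[0];print("pan",x[:2],np.sqrt(x[2]+x[:2]@x[:2]))
t=capture("top");im=t["image"]; m=(im.max(2)<60).astype(np.uint8);n,lb,st,ce=cv2.connectedComponentsWithStats(m);k=lb[264,135];print(st[k],cast(t,*ce[k],.003))
E
```

```text
mat ((477.3787841796875, 191.76341247558594), (84.3199691772461, 148.40760803222656), 5.032169342041016)
pan [ 0.48668583 -0.02000135] 0.041533706957289716
[ 107  248   56   35 1699] [0.47499473 0.19098792 0.003     ]
```

```bash
cat >> h.py <<'E'
YAW=-.818; MY=.088; MAT=np.array([.4765,.1915]); MYV=np.array([-np.sin(MY),np.cos(MY)])
PAN=np.array([.4867,-.020])
S=np.array([.5479,-.2817]); L=np.array([.4949,-.3317])
SM=MAT+.037*MYV; LM=MAT-.037*MYV
def st(): 
    s=telemetry.sense(); print("t",round(s["clock"],2),"w",round(s["width"]*1000,1),"F",s["force"].round(1),s["eef_pos"].round(4)); return s
def P(xy,z): return [xy[0],xy[1],z]
def to_left(z=.24):
    robot.servo_line([.43,-.17,z],R(-.5),v=.3)
    robot.servo_line([.40,.05,z],R(0),v=.3)
def to_right(z=.24):
    robot.servo_line([.40,.05,z],R(0),v=.3)
    robot.servo_line([.43,-.17,z],R(-.5),v=.3)
E
python3 - <<'E'
from h import *
robot.move_ptp(P(S,.14),R(YAW)); robot.servo_line(P(S,.038),v=.08); st()
fingers.grab(); st()
robot.servo_line(P(S,.06),v=.05); st(); snap("wrist","g1"); robot.servo_line(P(S,.24),v=.2); st()
E
```

```text
t 6.46 w 85.9 F [-0.4  1.2 -0.4] [ 0.5483 -0.2819  0.0386]
t 6.85 w 54.8 F [-1.9  1.4  5.5] [ 0.5482 -0.2818  0.0388]
t 7.44 w 55.0 F [ 1.  -0.4 -2.1] [ 0.5479 -0.2817  0.0602]
t 8.54 w 54.8 F [-0.2 -0.  -2.7] [ 0.5472 -0.2813  0.2386]
```

View pics/g1.png

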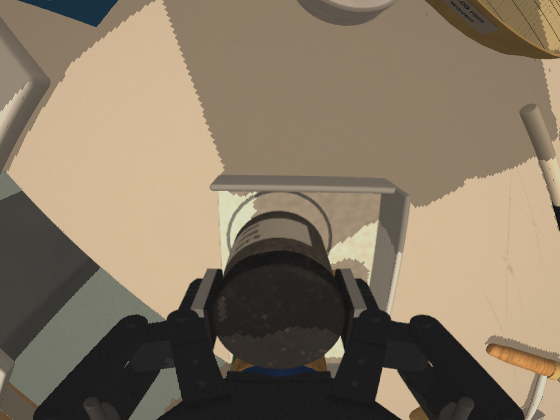

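The small jar is held between the pads and lifted. It's upright, with its ring mark visible underneath. Next is the mat.

```bash
python3 - <<'E'
from h import *
to_left()
robot.servo_line(P(SM,.20),R(MY),v=.25); robot.servo_line(P(SM,.05),v=.12); robot.servo_line(P(SM,.0375),v=.03); st()
snap("side","p1s")
fingers.ungrasp(); robot.hold(.2); st()
robot.servo_line(P(SM,.10),v=.1); robot.servo_line(P(SM,.24),v=.2)
snap("wrist","p1w"); st()
E
```

```text
t 13.03 w 54.8 F [-3.8 -1.3  7. ] [0.4732 0.2284 0.0377]
t 13.7 w 85.5 F [ 0.3 -0.2 -0. ] [0.4732 0.2284 0.0375]
t 15.38 w 85.5 F [-0.4  0.6 -0. ] [0.4724 0.2279 0.2384]
```

View pics/p1w.png

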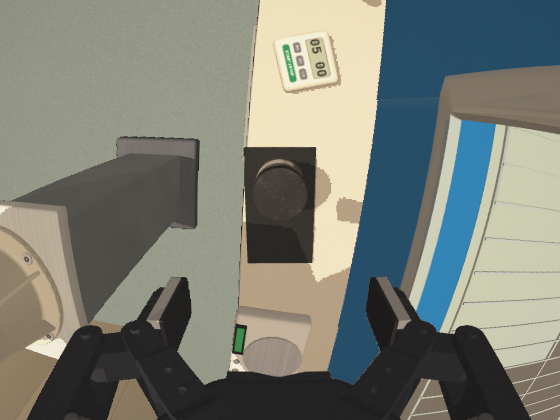

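The small jar stands upright on the far half of the mat, at about (280,190). Now the large jar.

```bash
python3 - <<'E'
from h import *
to_right()
robot.servo_line(P(L,.24),R(YAW),v=.25); robot.servo_line(P(L,.12),v=.2); robot.servo_line(P(L,.053),v=.08); st()
fingers.grab(); st()
robot.servo_line(P(L,.075),v=.05); st(); snap("wrist","g2"); robot.servo_line(P(L,.24),v=.2)
to_left()
robot.servo_line(P(LM,.21),R(MY),v=.25); robot.servo_line(P(LM,.065),v=.12); robot.servo_line(P(LM,.0525),v=.03); st()
fingers.ungrasp(); robot.hold(.2); st()
robot.servo_line(P(LM,.12),v=.1); robot.servo_line(P(LM,.24),v=.2)
snap("wrist","p2w");snap("top","p2t"); st()
E
```

```text
t 19.64 w 85.4 F [-0.3 -0.7 -0.1] [ 0.4953 -0.3319  0.0534]
t 19.99 w 61.9 F [-1.   2.   5.6] [ 0.4953 -0.3319  0.054 ]
t 20.58 w 61.9 F [-0.4  0.  -2.6] [ 0.4949 -0.3317  0.0752]
t 25.85 w 62.2 F [-4.1 -0.1 10.3] [0.4797 0.1547 0.0529]
t 26.42 w 85.4 F [ 0.2  0.7 -0.2] [0.4797 0.1546 0.0524]
t 28.09 w 85.1 F [-0.2 -0.3  0.2] [0.4788 0.1543 0.2383]
```

View pics/p2w.png

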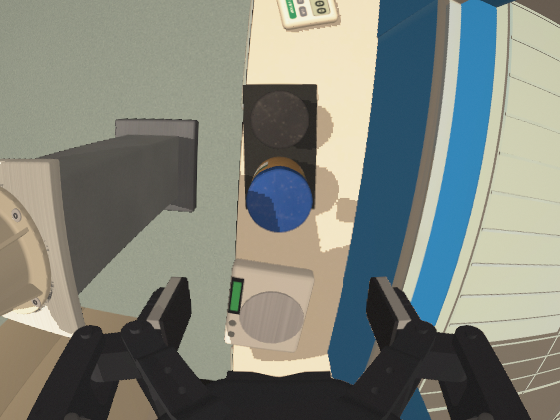

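View pics/p2t.png

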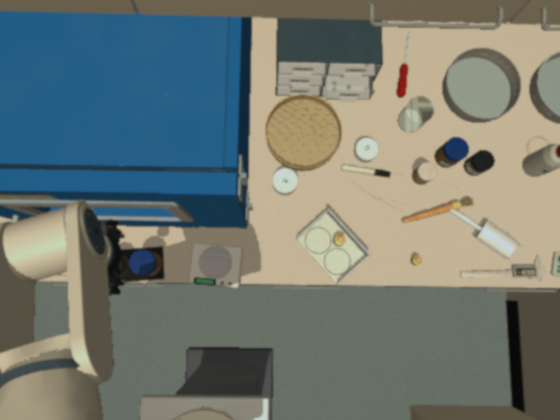

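Both jars are upright on the mat: black at (280,119), blue at (280,199). The bay now holds only the weight, at (340,239) in the top view. I'll re-measure the jars and pan here, then look at the weight.

```bash
cat >> h.py <<'E'
def cap(c,mask,near,z,fish=True):
    n,l,s,ce=cv2.connectedComponentsWithStats(cv2.morphologyEx(mask.astype(np.uint8),cv2.MORPH_OPEN,np.ones((3,3))))
    k=min((i for i in range(1,n) if s[i,4]>60),key=lambda i:np.hypot(*(ce[i]-near)))
    cs,_=cv2.findContours((l==k).astype(np.uint8),0,2)
    p=max(cs,key=cv2.contourArea)[:,0].astype(float)
    Q=np.array([cast(c,u,v,z,fish)[:2] for u,v in p]); (x,y),r=cv2.minEnclosingCircle(Q.astype(np.float32))
    return np.array([x,y]),r
def blue(im):
    h=cv2.cvtColor(im,cv2.COLOR_RGB2HSV); return (h[...,0]>100)&(h[...,0]<130)&(h[...,1]>110)
def gold(im):
    h=cv2.cvtColor(im,cv2.COLOR_RGB2HSV); return (h[...,0]>12)&(h[...,0]<28)&(h[...,1]>115)
E
python3 - <<'E'
from h import *
c=capture("wrist"); print("L on mat",cap(c,blue(c["image"]),(280,199),.088),LM)
g=cv2.cvtColor(c["image"],cv2.COLOR_RGB2GRAY); cv2.imwrite("pics/z3.png",cv2.resize(c["image"][255:360,220:320,::-1],None,fx=5.5,fy=5.5,interpolation=cv2.INTER_CUBIC))
to_right()
robot.servo_line([.47,-.30,.24],R(YAW+np.pi/2),v=.25); print(telemetry.sense()["joint_positions"].round(2))
c=snap("wrist","w4"); print(proj(c,[.5486,-.3368,.046])); st()
E
```

```text
L on mat (array([0.47971103, 0.15372345]), 0.03205692768096924) [0.4797518  0.15464317]
[-0.57  0.24  1.77  0.    1.13 -1.32]
[305.30812891 256.35058679]
t 31.07 w 85.2 F [-0.1  0.8 -0.7] [ 0.47   -0.2992  0.2401]
```

View pics/w4.png

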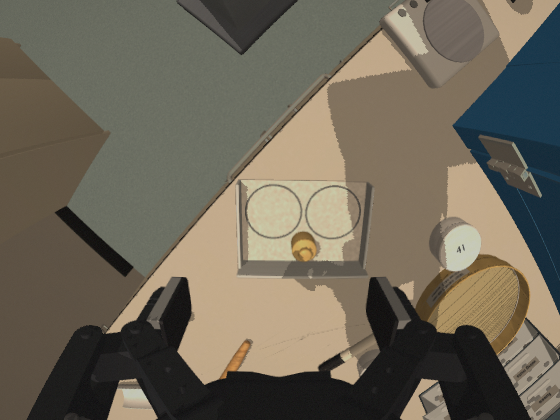

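View pics/z3.png

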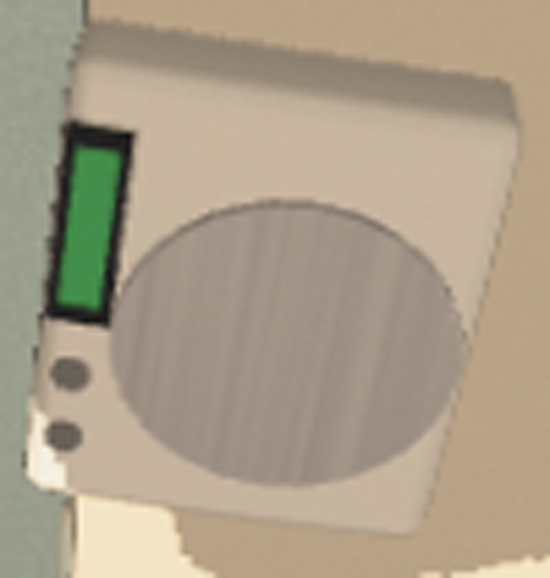

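The weight is alone in the bay at about (304,249), with its knob within a pixel of the prediction. The ring marks are at (273,211) and (333,212). I'll grip it along bay y.

```bash
python3 - <<'E'
from h import *
c=capture("wrist")
print("rings",cast(c,273,211,.004,True),cast(c,333,212,.004,True),"knob",cast(c,305.3,255,.046,True))
im=c["image"]; cv2.imwrite("pics/z4.png",cv2.resize(im[170:285,230:380,::-1],None,fx=5,fy=5,interpolation=cv2.INTER_CUBIC))
c1=campose([.4788,.1543,.2383],R(MY))
E=np.array([cast(c1,220+u/5.5,255+v/5.5,.04,True)[:2] for u,v in [(110,340),(465,345),(290,200),(285,487),(150,260),(420,255),(160,440),(410,445)]])
A=np.c_[2*E,np.ones(8)];x=np.linalg.lstsq(A,(E**2).sum(1),rcond=None)[0];print("pan",x[:2],np.sqrt(x[2]+x[:2]@x[:2]))
E
```

```text
rings [ 0.49279618 -0.33249567  0.004     ] [ 0.54786291 -0.28255693  0.004     ] knob [ 0.54734876 -0.33571847  0.046     ]
pan [ 0.48675025 -0.02015214] 0.041856708432217525
```

View pics/z4.png

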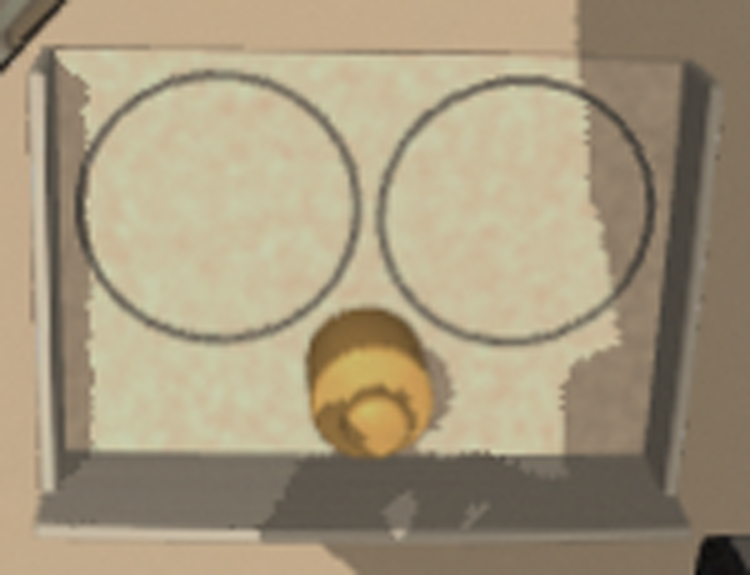

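```bash
python3 - <<'E'
from h import *
W=np.array([.5478,-.3362]); O=R(YAW+np.pi/2)
robot.servo_line(P(W,.15),O,v=.2); robot.servo_line(P(W,.012),v=.08); st()
fingers.grab(); st()
robot.servo_line(P(W,.05),v=.06); st(); robot.servo_line(P(W,.20),v=.2); snap("wrist","g3"); snap("side","g3s"); st()
E
```

```text
t 33.83 w 85.2 F [ 0.6 -0.9 -0.2] [ 0.5481 -0.3364  0.0125]
t 34.38 w 28.7 F [-0.2  0.   3.2] [ 0.548  -0.3363  0.0123]
t 35.17 w 28.4 F [ 0.  -0.1 -3.1] [ 0.5477 -0.3361  0.05  ]
t 36.17 w 28.8 F [-0.3  0.3 -2.1] [ 0.5469 -0.3356  0.1981]
```

View pics/g3.png

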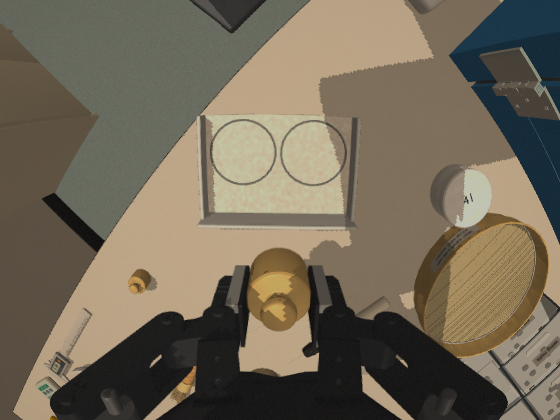

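The weight is held squarely, with the knob centre near (277,311). I'll check its offset from the TCP, then carry it to the pan.

```bash
python3 - <<'E'
from h import *
s=st();c=capture("wrist"); z=s["eef_pos"][2]+.0337
k=cast(c,277.5,311,z,True); print("offset tool frame mm",(s["eef_rot"].T@(k-s["eef_pos"])*1000).round(1))
im=c["image"]; cv2.imwrite("pics/z5.png",cv2.resize(im[235:345,215:345,::-1],None,fx=5,fy=5,interpolation=cv2.INTER_CUBIC))
E
```

```text
t 36.17 w 28.8 F [-0.3  0.3 -2.1] [ 0.5469 -0.3356  0.1981]
offset tool frame mm [  4.2  -0.1 -33.7]
```

View pics/z5.png

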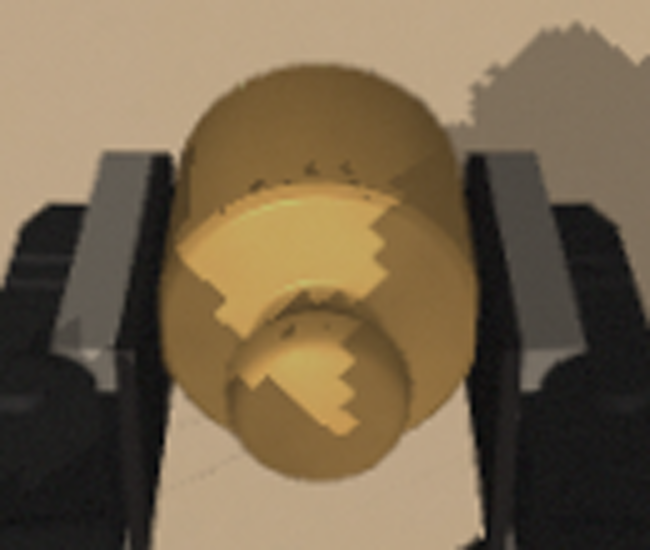

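```bash
python3 - <<'E'
from h import *
robot.servo_line([.43,-.17,.22],R(1.1),v=.2)
robot.servo_line([.40,-.03,.22],R(np.pi/2),v=.2)
T=PAN+[.0015,0]
robot.servo_line(P(T,.15),R(np.pi/2),v=.2)
s=st();c=snap("wrist","h1");z=s["eef_pos"][2]+.0337
k=cast(c,279.4,315,z,True); print("offset",(s["eef_rot"].T@(k-s["eef_pos"])*1000).round(1))
robot.servo_line(P(T,.060),v=.1);robot.servo_line(P(T,.0482),v=.025); st()
fingers.ungrasp(); robot.hold(.3); st()
robot.servo_line(P(T,.12),v=.1); robot.servo_line([.40,-.02,.24],v=.2); snap("wrist","h2"); snap("top","h2t"); st()
E
```

```text
t 38.98 w 28.4 F [ 1.   0.6 -2.5] [ 0.4875 -0.0205  0.1499]
offset [  2.1   0.4 -33.7]
t 40.7 w 28.8 F [-2.3  0.8  3.5] [ 0.4881 -0.02    0.0482]
t 41.59 w 85.2 F [-0.1  0.7  0.4] [ 0.4882 -0.02    0.0482]
t 43.45 w 85.4 F [-1.   0.2  0.7] [ 0.3999 -0.02    0.2389]
```

View pics/h2.png

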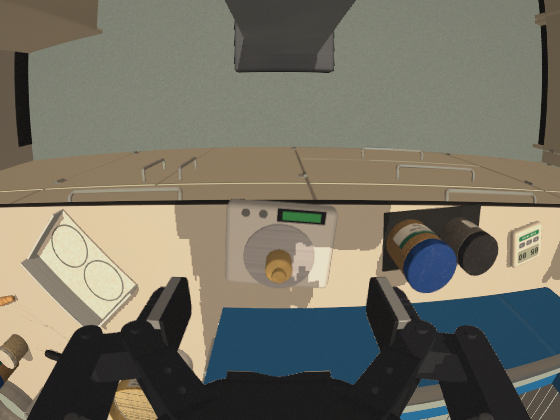

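```bash
python3 - <<'E'
from h import *
s=st();c=capture("wrist");im=c["image"]
cv2.imwrite("pics/z6.png",cv2.resize(im[195:295,220:340,::-1],None,fx=6,fy=6,interpolation=cv2.INTER_CUBIC))
print(proj(c,[*PAN,.082]),proj(c,[*PAN,.04]),proj(c,[PAN[0]-.015,PAN[1],.04]),proj(c,[PAN[0],PAN[1]-.015,.04]),proj(c,[PAN[0],PAN[1]+.015,.04]))
E
```

```text
t 43.45 w 85.4 F [-1.   0.2  0.7] [ 0.3999 -0.02    0.2389]
[278.22458097 276.59902281] [278.21965163 259.07679617] [278.22558647 247.43482759] [265.42697711 259.05007281] [291.0120308  259.05935925]
```

View pics/z6.png

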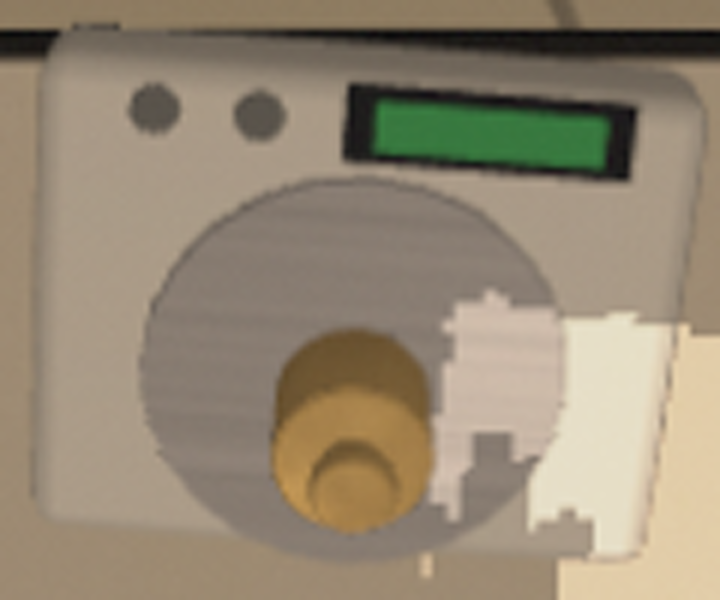

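View pics/h2t.png

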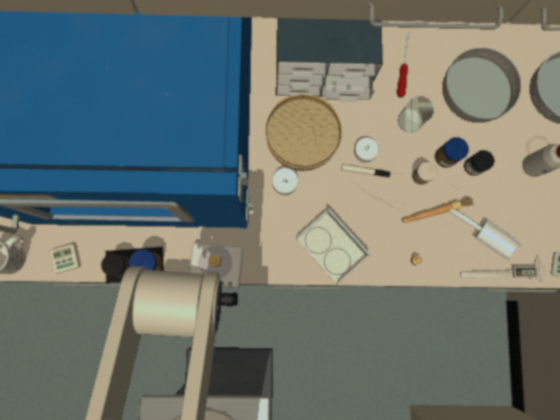

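The weight stands upright at the pan centre: knob at (278.8,275.9) against an expected (278.2,276.6), so within about 1–2 mm. The top view agrees. Now the jars go back.

```bash
cat >> h.py <<'E'
def back(M,B,zm,zb):
    robot.servo_line([.40,.08,.24],R(0),v=.25)
    robot.servo_line(P(M,.24),R(MY),v=.25); robot.servo_line(P(M,.12),v=.2); robot.servo_line(P(M,zm),v=.08); st()
    fingers.grab(); st()
    robot.servo_line(P(M,zm+.02),v=.05); robot.servo_line(P(M,.24),v=.2); st()
    to_right()
    robot.servo_line(P(B,.22),R(YAW),v=.2); robot.servo_line(P(B,zb+.015),v=.12); robot.servo_line(P(B,zb),v=.025); st()
    fingers.ungrasp(); robot.hold(.3); st()
    robot.servo_line(P(B,zb+.07),v=.1); robot.servo_line(P(B,.24),v=.2)
E
python3 - <<'E'
from h import *
back(LM,L,.0525,.0537)
snap("wrist","b1"); st()
E
```

```text
t 47.54 w 85.2 F [-0.6  0.  -0.6] [0.4801 0.1548 0.0529]
t 47.89 w 62.1 F [-1.7 -0.9  7.3] [0.4801 0.1548 0.0534]
t 49.43 w 62.2 F [-0.1  0.3 -1.9] [0.479  0.1544 0.2388]
t 54.1 w 61.9 F [-3.9  2.9 11.5] [ 0.4948 -0.3315  0.0545]
t 54.77 w 85.0 F [0.5 0.  0.7] [ 0.4949 -0.3317  0.0536]
t 56.4 w 85.2 F [ 0.1 -0.   0.2] [ 0.494  -0.3311  0.2381]
```

View pics/b1.png

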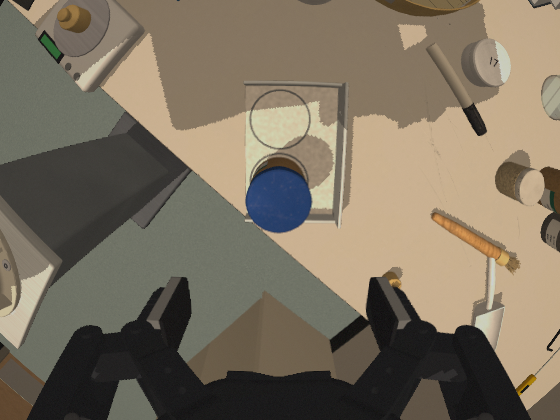

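The large jar is upright on its ring mark, cap at (279,198), and the weight is still on the pan. Next, the small jar.

```bash
python3 - <<'E'
from h import *
c=capture("wrist");print("L back",cap(c,blue(c["image"]),(279,198),.089),L)
to_right.__call__  # path reversed below
robot.servo_line([.43,-.17,.24],R(-.5),v=.25)
back(SM,S,.0375,.0387)
robot.move_ptp([.50,-.30,.30],R(-.78))
c=snap("wrist","b2");im=c["image"]
print("L",cap(c,blue(im),(296,208),.089)); print("S",cap(c,im.max(2)<75,(299,142),.074),S); st()
E
```

```text
L back (array([ 0.4937866 , -0.33149576]), 0.031925447285175323) [ 0.4949 -0.3317]
t 61.2 w 85.4 F [-0.2 -0.6  0.5] [0.4736 0.2285 0.0379]
t 61.59 w 55.0 F [-2.4 -0.9  6.3] [0.4735 0.2285 0.0382]
t 63.21 w 55.0 F [-0.3  0.5 -1.9] [0.4725 0.228  0.2388]
t 68.14 w 54.8 F [-3.7  2.5  9.2] [ 0.5477 -0.2815  0.0393]
t 68.86 w 85.5 F [-0.9 -0.6  0.3] [ 0.5479 -0.2817  0.0387]
L (array([ 0.4937273, -0.3312628]), 0.03200409188866615)
S (array([ 0.5476349 , -0.28115276]), 0.028227226808667183) [ 0.5479 -0.2817]
t 70.98 w 85.4 F [ 0.5  0.8 -0.5] [ 0.4995 -0.2997  0.2986]
```

View pics/b2.png

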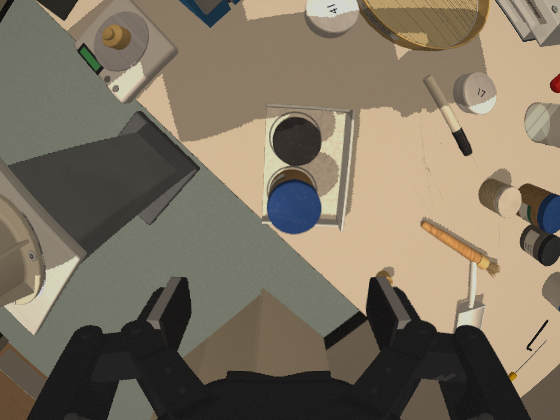

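```bash
python3 - <<'E'
from h import *
robot.hold(.3); snap("side","f"); ticket.job_done()
E
```

```text
the job is handed in; nothing more can be done
```

View pics/f.png

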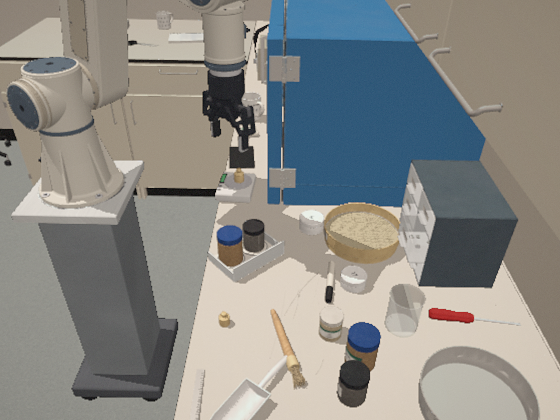

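The job is done and handed in at about 71 s on the robot's clock. I stood both jars upright on the mat, stood the weight on the balance pan, and then put each jar back upright on its own ring mark, the large jar first.

- **Jars:** the last wrist picture puts the large jar about 1.3 mm and the small jar about 0.6 mm from where they started, both upright.
- **Weight:** it stands upright on the pan. Two cues from the same picture disagreed slightly: the knob put it about 1 mm off centre and the front edge of its base about 3 mm.
- **Rest of the bench:** the final side picture shows the lesser weight, the tin and the other items where they were. The largest single force component in my spot readings was about 11.5 N, when setting the large jar back in the bay; I did not log forces continuously.

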